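# Put a caliper check kit back into its fitted cases

## Robot

A 6-joint arm with a two-finger parallel gripper is mounted at the origin on a cart in front of the work surface, level with it; the furniture and walls round the work are solid. World frame = base frame: x ahead of the robot, y to its left, z up, the work surface at z = 0. Lengths are in m, angles in rad, forces in N, time in s.
With the tool pointing down it reaches from about 0.25 to 0.775 m from the base axis. Payload 4 kg.
Tool frame: the origin (TCP) lies midway between the tips of the shut fingers; the grasp point (between the pads) lies 19 mm behind it; z points along the fingers, y is the line along which they close (so a half turn about z gives the same grasp; the last joint's range is limited). The gripper opens to 94 mm and grips with 3 to 60 N. Pads are 16 mm wide; open, the fingers measure 119 mm over their backs; the gripper's body (75 mm by 177 mm) begins 78 mm behind the grasp point.
Start: joints at [1.035, 0.087, 1.371, -0, 1.684, -0.103], TCP at [0.231, 0.499, 0.206] pointing down, gripper open.
Joint ranges: [-3.1, 3.1], [-0.76, 2.03], [0.27, 2.55], [-1.08, 4.22], [0.17, 2.65], [-2.57, 2.57]. Speed limits (rad/s): [2.79, 2.79, 3.14, 3.14, 3.14, 3.14].

## Interface

Orientations are given as [roll, pitch, yaw] about the fixed x, y, z axes, in that order (R = Rz(yaw) Ry(pitch) Rx(roll)).
In Python, from bench import robot gives the robot as it stands.
- The arm moves only by the tool servo_tool, never from a script. Its argument "moves" is a list of rows, each a list of 5 numbers: the shift along the tool's x, y, z in units of 25 mm (1.0 is 25 mm), then the turn about the tool's z in units of 6 degrees (1.0 is 6 degrees), then the closure, from 0 (fully open) to 1 (shut). In form: [[dx, dy, dz, yaw, gripper], ...]. A call has 1 to 10 rows; each row is the pose to reach, as a shift and turn from the pose commanded when the call began, along the tool's axes at that moment; what a row does not reach only later rows make up. A row lasts 1/12 s, in which the tool goes at most 41.7 mm and 7.16 degrees, less where a joint would pass 70% of its speed; a pose out of reach is approached as far as the arm can. A call with a gripper value outside its range is refused whole. The fingers move at their own pace and stop on an object; the grip force is fixed at half the most. Time passes only in rows, so rows that repeat a pose let the fingers close. It gives the time, the measured TCP pose, the force, the opening and the grip force at its end, in the units of the state.
- robot.get_obs(): the state, without advancing time (a new reading comes with each control period).
- robot.snapshot(name): name is "scene" or "top" or "wrist"; returns a dict with "image" (400x640x3 uint8, blue, green, red), "fx", "fy", "cx", "cy" (pixels), "eye" and "orientation" of the camera in the world; the wrist camera has in their place "T_tool_cam" (4x4, takes a point from camera to tool coordinates, whose origin is the TCP and whose axes are the flange's). Camera axes: x right, y down, z forward; pixel columns grow to the right and rows downward; lengths in m; the calibration is good to about 2 mm. A picture is of the moment at which its call begins: read the wrist's pose just before it. There is no depth.
- robot.close_job(): hands the job in; it is judged then, once.
The state is a dict: "time": time; "joint_positions": joint angles; "qvel": joint speeds; "joint_torque": joint torques, N m; "tool_pos": TCP position; "ee_rot": TCP orientation; "wrist_force": force on the tool from outside, world axes, zero at the start; "wrist_torque": the same for the moment, N m; "width": finger opening in m; "finger_force": force on a finger pad.
Only numpy, scipy, OpenCV 4.12 (cv2) and the standard library are available. Lean on these libraries where they do the work, as an engineer would, in place of code of your own. Each camera call takes 0.05 s, during which the arm holds its last target. There are 200 camera calls.

## Task

The check of the caliper is finished. Put the caliper, the large and the small setting ring and the length standard away, each into its own open case, lying flat and fully down in the foam cut-out that matches its outline (the caliper with its jaws in the jaw end). Set them down gently; these are gauges and must not be dropped.

Things in the scene. Friction and masses are not known exactly. Their poses are not given: they have to be found in the camera images.
- the_caliper: digital caliper, flat, display up; 0.15 kg. Origin: centre of its outline, underside. Own frame, mm: steel beam x 3..20, y -105..105, z 6..9; display head (grip it here; it does not slide) x -8..31, y 17..85, z 0..15, 39 wide, centre of mass near x 11, y 45; jaws at the +y end, y 74..105, z 6..9, reaching x -34 and x 34.
- large_ring: large steel setting ring lying flat, knurled outside: outer diameter 60 mm, bore 36 mm, 18 mm high. Origin on its axis, at the underside. About 0.24 kg.
- small_ring: small steel setting ring lying flat, knurled outside: outer diameter 42 mm, bore 20 mm, 18 mm high. Origin on its axis, at the underside. About 0.14 kg.
- length_rod: length standard lying flat: a steel rod 10 mm thick and 100 mm long along its own y axis, with a black square grip, 18 x 18 mm with rounded edges and 38 mm long, round its middle; it rests on a flat of the grip. Origin at the middle, on the rod's axis, 9 mm above its underside. Both ends are alike, and it may rest on any flat. About 0.09 kg.
- case_caliper: fixed low open black case 98 x 240 mm; grey foam with the caliper's outline: channel along its y axis, widening to the head and, at the +y end, the jaws. Origin: middle, underside; a seated caliper has the same x, y and heading. Rim 13.5 mm, foam top 12 mm, cut-out floor 4 mm above the origin; 5.5 mm play all round.
- case_large_ring: low open black case, 90 mm square, with one round cut-out 72 mm in diameter in grey foam, at its centre: for the large ring. Origin at the centre at the underside. Rim 13.5 mm, foam top 12 mm, floor of the cut-out 4 mm above the origin (8 mm deep). The case does not move.
- case_small_ring: low open black case, 72 mm square, with one round cut-out 54 mm in diameter in grey foam, at its centre: for the small ring. Origin at the centre at the underside. Rim 13.5 mm, foam top 12 mm, floor of the cut-out 4 mm above the origin (8 mm deep). The case does not move.
- case_rod: fixed low open black case 54 x 130 mm; grey foam with the length standard's outline: channel 22 mm wide, 112 mm long along its y axis, widened to 30 mm over the middle 52 mm. The standard may lie either way round. Origin: middle, underside. Rim 13.5 mm, foam top 12 mm, cut-out floor 4 mm above the origin.
- phone_clamp: phone holder on a bent arm, fixed, not part of the job: do not run into it. Foot (95 x 95 mm, 30 mm high) at about x 0.51, y 0.12; from there its arm rises to the head at about x 0.48, y 0.30, 150 to 275 mm above the bench.
There are look-alikes about, which are no part of the job. Leave any orange look-alike of the large_ring alone.

How it is judged:
By the outcome, as a careful person would: the job done as asked, in the order asked, and still so for the second after the job is handed in, with the robot touching nothing.
It also fails if it takes over 96 s, if anything falls off the work surface, if the arm or the gripper's body presses on something with over 40 N, if the wrist force passes 120 N, or if a joint passes its speed limit or range.

## Working session

There is one attempt and no reset: what is moved stays moved. The work goes in short steps, Python scripts to look and compute and a tool call to move; the robot and the scene stay as the last step left them, time stands still between calls to the robot, and variables do not carry over. Pictures are saved under pics/ and viewed, at most 15 in all, crops included, and the job is handed in when it is done.

Besides the shell and the picture viewer there is one more tool, called after "Emit:" by a JSON object that holds its "method" and its "body", one argument or row to a line. servo_tool: Moves the arm, as the interface text tells. Its arguments: {"type":"object","properties":{"moves":{"type":"array"}},"required":["moves"]}

```bash
mkdir -p pics; ls; cat > h.py <<'E'
import numpy as np, cv2, json
from scipy.spatial.transform import Rotation as R
from bench import robot
def snap(n,f):
    o=robot.get_obs(); s=robot.snapshot(n); cv2.imwrite(f'pics/{f}.png',s['image'])
    d={k:np.array(s[k]).tolist() for k in s if k!='image'}
    d['tp']=list(map(float,o['tool_pos'])); d['tr']=list(map(float,np.ravel(o['ee_rot'])))
    json.dump(d,open(f'pics/{f}.json','w')); return s,o
E
python3 - <<'E'
from h import *
for n in ("scene","top","wrist"):
    s,o=snap(n,n+"0"); print({k:np.round(s[k],4).tolist() for k in s if k!='image'})
print(o)
E
```

```text
pics
{'fx': 475.4709, 'fy': 475.4709, 'cx': 325.9461, 'cy': 189.2656, 'eye': [-0.1648, -0.5831, 0.656], 'orientation': [-2.179, 0.0195, -0.9741]}
{'fx': 475.8014, 'fy': 475.8014, 'cx': 331.3137, 'cy': 196.8065, 'eye': [0.4096, -0.0636, 1.2321], 'orientation': [-3.0358, -0.0211, -1.5522]}
{'fx': 295.5374, 'fy': 295.5374, 'cx': 322.8311, 'cy': 195.4292, 'T_tool_cam': [[-0.0005, -0.9724, -0.2335, 0.0683], [1.0, -0.0001, -0.0017, -0.0008], [0.0016, -0.2335, 0.9724, -0.1794], [0.0, 0.0, 0.0, 1.0]]}
{'time': 0.1, 'joint_positions': array([ 1.03486338e+00,  8.78883456e-02,  1.37207616e+00, -1.68005846e-05,
        1.68361338e+00, -1.03061670e-01]), 'qvel': array([ 0.00080817, -0.002999  , -0.00395798,  0.00148568,  0.00073205,
       -0.00144771]), 'joint_torque': array([ 1.94955341e-03, -3.41253734e+01, -3.03301871e+01,  7.20740156e-02,
        3.04283586e-02, -1.02367894e-04]), 'tool_pos': array([0.2304515 , 0.49885034, 0.20443095]), 'ee_rot': array([-3.13961624e+00, -1.87629683e-04,  2.70871931e+00]), 'wrist_force': array([-0.11459302,  0.47708525, -0.2319202 ]), 'wrist_torque': array([ 0.00657535, -0.05657597, -0.01396764]), 'finger_force': 0.0, 'width': 0.09408552785015853}
```

View pics/top0.png

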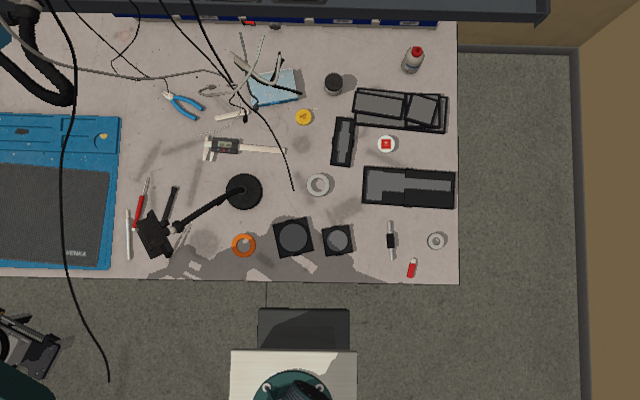

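View pics/scene0.png

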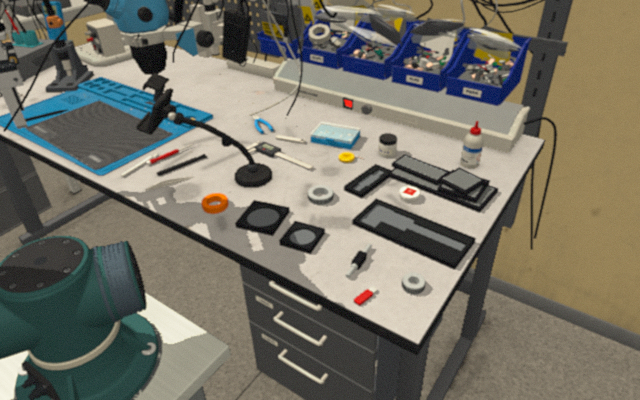

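```bash
python3 - <<'E'
from h import *
t=cv2.imread('pics/top0.png'); c=cv2.resize(t[80:280,190:460],None,fx=2.9,fy=2.9,interpolation=cv2.INTER_CUBIC); cv2.imwrite('pics/topc.png',c)
t=cv2.imread('pics/scene0.png'); c=cv2.resize(t[110:310,190:510],None,fx=2.5,fy=2.5,interpolation=cv2.INTER_CUBIC); cv2.imwrite('pics/scenec.png',c)
E
```

```text
(no output)
```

View pics/topc.png

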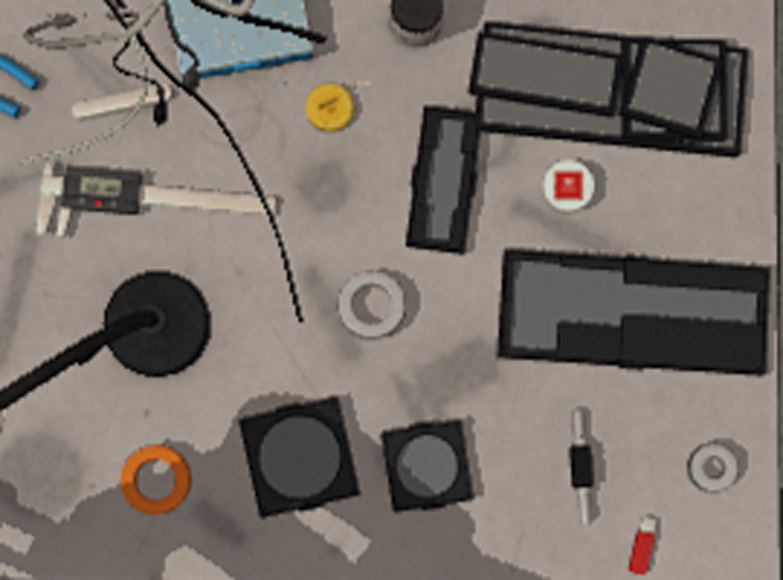

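View pics/scenec.png

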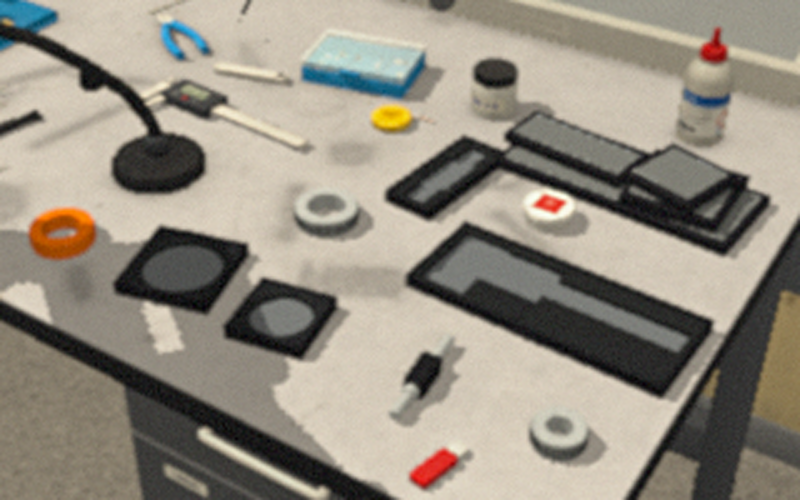

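```bash
cat >> h.py <<'E'
def cam(f):
    d=json.load(open(f'pics/{f}.json'))
    if 'eye' in d: Rm=R.from_euler('xyz',d['orientation']).as_matrix(); e=np.array(d['eye'])
    else:
        T=np.eye(4); T[:3,:3]=R.from_euler('xyz',d['tr']).as_matrix(); T[:3,3]=d['tp']; T=T@np.array(d['T_tool_cam']); Rm=T[:3,:3]; e=T[:3,3]
    return d,Rm,e
def ray(f,p):
    d,Rm,e=cam(f); v=Rm@np.array([(p[0]-d['cx'])/d['fx'],(p[1]-d['cy'])/d['fy'],1]); return e,v/np.linalg.norm(v)
def onz(f,p,z):
    e,v=ray(f,p); return e+v*(z-e[2])/v[2]
def proj(f,P):
    d,Rm,e=cam(f); q=Rm.T@(np.array(P)-e); return np.array([d['cx']+d['fx']*q[0]/q[2],d['cy']+d['fy']*q[1]/q[2]])
def tri(obs):
    A=np.zeros((3,3));b=np.zeros(3)
    for f,p in obs:
        e,v=ray(f,p); M=np.eye(3)-np.outer(v,v); A+=M; b+=M@e
    P=np.linalg.solve(A,b); return P, max(np.linalg.norm(proj(f,P)-p) for f,p in obs)
def tc(p): return np.array(p)/2.9+[190,80]
def sc(p): return np.array(p)/2.5+[190,110]
E
python3 - <<'E'
from h import *
P={'large':[((372,304),(327,208))],'small':[((715,467),(559,427))],'rod':[((581,466),(424,376)),((577,412),(447,342)),((586,520),(399,410))],
'caseL':list(zip([(241,421),(338,398),(358,493),(263,517)],[(162,228),(247,243),(207,310),(115,288)])),
'caseS':list(zip([(383,433),(465,419),(475,497),(396,512)],[(263,282),(336,295),(302,354),(226,333)])),
'caseC':list(zip([(503,249),(769,267),(766,373),(499,356)],[(466,224),(712,322),(664,391),(408,278)])),
'caseR':list(zip([(426,106),(479,112),(464,253),(407,245)],[(465,138),(503,158),(428,216),(387,194)])),
'tail':[((279,203),(308,146))],'cable':[((300,320),(245,8))]}
for k,l in P.items():
    Q=[]
    for a,b in l:
        p,e=tri([('top0',tc(a)),('scene0',sc(b))]); Q.append(p); print(k,np.round(p*1000,1),round(e,1), 'topz', np.round(onz('top0',tc(a),.0135)[:2]*1000,1))
    if len(Q)==4: print('  centre',np.round(np.mean(Q,0)*1000,1),'sides',np.round([np.linalg.norm(Q[i]-Q[i-1])*1000 for i in range(4)]))
for a in [(64,165),(142,170),(140,214),(62,208),(279,203)]: print('head',np.round(onz('top0',tc(a),.015)*1000,1))
E
```

```text
large [570.2 -53.3  14.5] 0.3 topz [569.9 -52.7]
small [ 431.  -357.8   17.3] 0.1 topz [ 431.2 -358.8]
rod [ 430.5 -241.7    8.5] 0.6 topz [ 429.8 -240.1]
rod [ 477.6 -237.     6.7] 0.1 topz [ 477.4 -236.3]
rod [ 383.9 -246.5   13. ] 1.1 topz [ 382.6 -244.7]
caseL [464.7  59.4  11.9] 0.7 topz [463.6  60.3]
caseL [485.7 -24.9  15.7] 0.2 topz [485.6 -24.5]
caseL [403.1 -44.6   5. ] 0.5 topz [402.5 -44.1]
caseL [380.3  38.6   7.9] 0.2 topz [380.1  38.5]
  centre [433.5   7.1  10.1] sides [87. 87. 86. 86.]
caseS [455.9 -65.2   8.7] 0.2 topz [455.5 -64.9]
caseS [ 468.2 -135.8   17.5] 0.7 topz [ 469.2 -137.1]
caseS [ 400.7 -147.1    7.8] 0.1 topz [ 400.9 -146.9]
caseS [387.  -78.4   7.3] 0.4 topz [386.6 -77.7]
  centre [ 427.9 -106.6   10.3] sides [70. 72. 69. 70.]
caseC [ 623.8 -170.6    9.1] 0.7 topz [ 622.1 -169. ]
caseC [ 611.3 -408.8   11.7] 0.1 topz [ 611.  -408.4]
caseC [ 515.7 -405.8   10.1] 0.0 topz [ 515.4 -404.9]
caseC [ 526.9 -167.8    9.7] 0.6 topz [ 525.7 -166.5]
  centre [ 569.4 -288.3   10.2] sides [ 97. 239.  96. 238.]
caseR [752.8 -98.3  10.3] 0.2 topz [751.5 -97.7]
caseR [ 749.1 -145.7    4.7] 0.3 topz [ 747.2 -145.8]
caseR [ 618.8 -134.6    7.4] 0.1 topz [ 617.7 -134.1]
caseR [625.3 -84.    9.6] 0.5 topz [623.8 -82.9]
  centre [ 686.5 -115.7    8. ] sides [128.  48. 131.  51.]
tail [661.2  33.    5.1] 0.1 topz [659.3  32.5]
cable [530.5  -3.2 222.8] 0.8 topz [554.2  10.8]
head [689.1 225.3  15. ]
head [686.2 155.6  15. ]
head [646.2 155.8  15. ]
head [650.1 225.3  15. ]
head [659.   32.4  15. ]
```

```bash
python3 - <<'E'
from h import *
t=cv2.imread('pics/scene0.png'); c=cv2.resize(t[0:180,190:390],None,fx=3.3,fy=3.3,interpolation=cv2.INTER_CUBIC)
for a,col in [((300,320),(0,0,255)),((275,220),(0,255,0)),((245,155),(255,0,0)),((200,90),(0,255,255)),((150,35),(255,0,255))]:
    e,v=ray('top0',tc(a))
    for z in np.arange(0,1.0,.05):
        P=e+v*(z-e[2])/v[2]; q=(proj('scene0',P)-[190,0])*3.3
        cv2.circle(c,tuple(int(x) for x in q),4 if abs(z-.2)<.01 or abs(z-.4)<.01 else 2,col,-1)
cv2.imwrite('pics/cable.png',c)
E
```

```text
(no output)
```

View pics/cable.png

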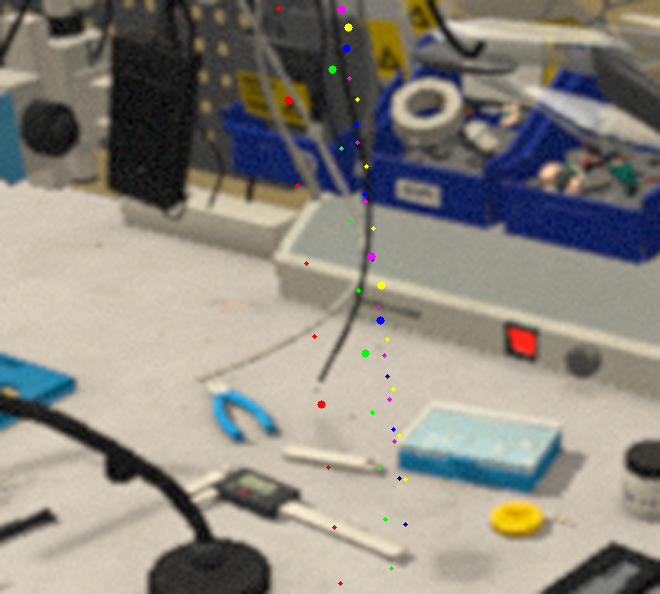

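```bash
python3 - <<'E'
from h import *
for a,b in [((244,191),(253,174)),((239,187),(252,163)),((179,227),(171,118)),((155,235),(155,104)),((208,209),(227,142))]:
    p,e=tri([('top0',a),('scene0',b)]); print(np.round(p*1000,1),round(e,1))
for a in [(275,220),(245,155),(200,90)]: print([np.round(onz('top0',tc(a),z)[:2],3) for z in (.25,.28,.31)])
E
```

```text
[549.9 137.8  12.5] 0.0
[557.6 145.8  38. ] 0.4
[442.4 253.9 181.5] 3.6
[428.  290.2 212.6] 0.7
[506.6 191.9 107.9] 7.7
[array([0.598, 0.016]), array([0.593, 0.014]), array([0.587, 0.011])]
[array([0.646, 0.039]), array([0.638, 0.036]), array([0.631, 0.033])]
[array([0.693, 0.074]), array([0.684, 0.069]), array([0.676, 0.065])]
```

```bash
cat >> h.py <<'E'
def go(x,y,z,yaw=None):
    o=robot.get_obs(); p=o['tool_pos']; Rm=R.from_euler('xyz',o['ee_rot']).as_matrix()
    d=Rm.T@(np.array([x,y,z])-p)/.025; cy=o['ee_rot'][2]
    t=0 if yaw is None else -((yaw-cy+np.pi)%(2*np.pi)-np.pi)/np.radians(6)
    print('t',round(o['time'],2),'at',np.round(p,4),'rot',np.round(o['ee_rot'],3),'w',round(o['width'],4),'F',np.round(o['wrist_force'],1),'ff',round(o['finger_force'],1),'-> units',np.round(d,2),'turn',round(t,2))
E
python3 -c "
from h import *
go(.30,.10,.25,1.57); go(.45,.03,.20,1.57)"
```

```text
t 0.15 at [0.2305 0.4989 0.2046] rot [-3.14  -0.     2.709] w 0.094 F [ 0.4 -0.2  0.3] ff 0.0 -> units [ -9.22 -13.32  -1.8 ] turn 10.87
t 0.15 at [0.2305 0.4989 0.2046] rot [-3.14  -0.     2.709] w 0.094 F [ 0.4 -0.2  0.3] ff 0.0 -> units [-15.84 -13.34   0.2 ] turn 10.87
```

Emit:
{"method": "servo_tool", "body": {
  "moves": [
    [-9.2,-13.3,-1.8,10.9,0],
    [-9.2,-13.3,-1.8,10.9,0],
    [-9.2,-13.3,-1.8,10.9,0],
    [-9.2,-13.3,-1.8,10.9,0],
    [-9.2,-13.3,-1.8,10.9,0],
    [-9.2,-13.3,-1.8,10.9,0],
    [-9.2,-13.3,-1.8,10.9,0],
    [-9.2,-13.3,-1.8,10.9,0],
    [-9.2,-13.3,-1.8,10.9,0],
    [-9.2,-13.3,-1.8,10.9,0]
  ]
}}

```text
time: 0.98
tool_pos: [0.2997, 0.0986, 0.2508]
ee_rot: [3.14, 0.001, 1.562]
wrist_force: [0.4, 0.4, -0.1]
width: 0.0939
finger_force: 0.0
```

```bash
python3 -c "
from h import *
go(.30,.05,.25,1.57); go(.44,-.10,.20,1.57)"
```

```text
t 0.98 at [0.2997 0.0986 0.2508] rot [3.140e+00 1.000e-03 1.562e+00] w 0.0939 F [ 0.4  0.4 -0.1] ff 0.0 -> units [-1.94  0.03  0.03] turn -0.08
t 0.98 at [0.2997 0.0986 0.2508] rot [3.140e+00 1.000e-03 1.562e+00] w 0.0939 F [ 0.4  0.4 -0.1] ff 0.0 -> units [-7.89  5.68  2.05] turn -0.08
```

Emit:
{"method": "servo_tool", "body": {
  "moves": [
    [-3.9,5.0,2.4,0,1],
    [-3.9,5.0,2.4,0,1],
    [-3.9,5.0,2.4,0,1],
    [-3.9,6.0,2.4,0,1],
    [-3.9,7.0,2.4,0,1],
    [-3.9,7.6,2.4,0,1],
    [-3.9,7.6,2.4,0,1],
    [-3.9,7.6,2.4,0,1]
  ]
}}

```text
time: 1.65
tool_pos: [0.4894, 0.0027, 0.1894]
ee_rot: [-3.138, -0.0, 1.567]
wrist_force: [-0.4, -0.1, 0.5]
width: 0.0442
finger_force: 0.0
```

Emit:
{"method": "servo_tool", "body": {
  "moves": [
    [0,0.12,0,0,1],
    [0,0.24,0,0,1],
    [0,0.36,0,0,1],
    [0,0.48,0,0,1]
  ]
}}

```text
time: 1.98
tool_pos: [0.5015, 0.0032, 0.1913]
ee_rot: [3.14, 0.0, 1.568]
wrist_force: [0.1, 0.6, -0.1]
width: 0.0175
finger_force: 0.0
```

```bash
python3 -c "
from h import *
snap('top','top1'); t=cv2.imread('pics/top1.png'); cv2.imwrite('pics/t1c.png',cv2.resize(t[110:250,220:360],None,fx=4,fy=4)); go(.5,.0,.19,1.57)"
```

```text
t 2.03 at [0.502  0.0031 0.1911] rot [3.14  0.    1.568] w 0.0134 F [0.3 1.1 0.9] ff 0.0 -> units [-0.12 -0.08  0.04] turn -0.02
```

View pics/t1c.png

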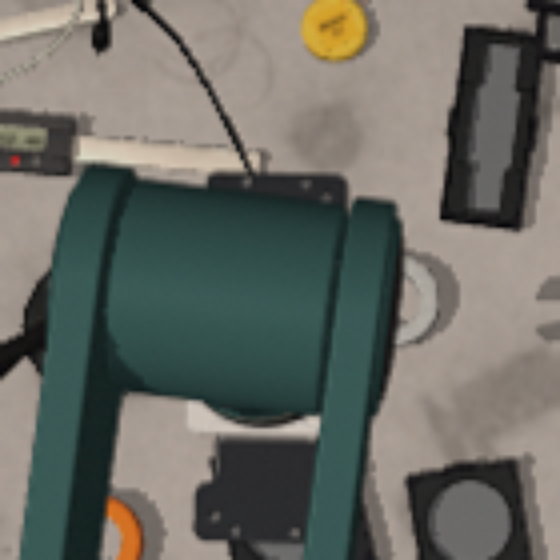

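Emit:
{"method": "servo_tool", "body": {
  "moves": [
    [0,0.1,0,0,1],
    [0,0.2,0,0,1],
    [0,0.3,0,0,1],
    [0,0.4,0,0,1]
  ]
}}

```text
time: 2.37
tool_pos: [0.5119, 0.0028, 0.1905]
ee_rot: [3.141, -0.0, 1.567]
wrist_force: [0.5, 0.3, -0.7]
width: 0.0006
finger_force: 0.0
```

Emit:
{"method": "servo_tool", "body": {
  "moves": [
    [0,0.1,0,0,1],
    [0,0.2,0,0,1],
    [0,0.3,0,0,1],
    [0,0.4,0,0,1]
  ]
}}

```text
time: 2.7
tool_pos: [0.522, 0.0027, 0.1904]
ee_rot: [-3.142, -0.0, 1.567]
wrist_force: [0.4, 0.8, -0.2]
width: 0.0
finger_force: 0.0
```

Emit:
{"method": "servo_tool", "body": {
  "moves": [
    [0,0.1,0,0,1],
    [0,0.2,0,0,1],
    [0,0.3,0,0,1],
    [0,0.4,0,0,1]
  ]
}}

```text
time: 3.03
tool_pos: [0.532, 0.0027, 0.1905]
ee_rot: [3.142, -0.0, 1.567]
wrist_force: [-0.3, -0.4, 0.0]
width: 0.0004
finger_force: 0.0
```

Emit:
{"method": "servo_tool", "body": {
  "moves": [
    [0,0.1,0,0,1],
    [0,0.2,0,0,1],
    [0,0.3,0,0,1],
    [0,0.4,0,0,1]
  ]
}}

```text
time: 3.37
tool_pos: [0.5419, 0.0027, 0.1905]
ee_rot: [3.142, -0.0, 1.567]
wrist_force: [0.2, -0.4, -0.4]
width: 0.0003
finger_force: 0.0
```

Emit:
{"method": "servo_tool", "body": {
  "moves": [
    [0,0.1,0,0,1],
    [0,0.2,0,0,1],
    [0,0.3,0,0,1],
    [0,0.4,0,0,1]
  ]
}}

```text
time: 3.7
tool_pos: [0.5519, 0.0026, 0.1905]
ee_rot: [-3.142, -0.0, 1.567]
wrist_force: [0.6, 1.4, -0.2]
width: 0.0005
finger_force: 0.0
```

```bash
python3 -c "
from h import *
snap('scene','scene1'); t=cv2.imread('pics/scene1.png'); cv2.imwrite('pics/s1c.png',cv2.resize(t[40:200,200:400],None,fx=3,fy=3)); go(.5,.0,.19,1.57)"
```

```text
t 3.75 at [0.5523 0.0026 0.1904] rot [ 3.141 -0.     1.567] w 0.0006 F [-0.5 -0.4 -0.4] ff 0.0 -> units [-0.11 -2.09  0.02] turn -0.03
```

View pics/s1c.png

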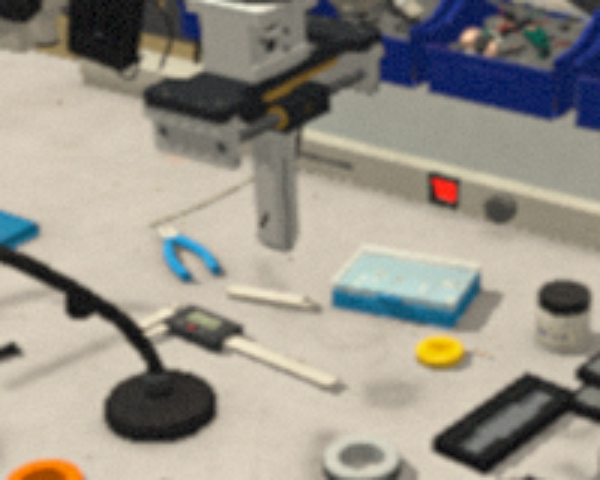

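```bash
python3 -c "
from h import *
go(.6675,.185,.12,1.526)"
```

```text
t 3.75 at [0.5523 0.0026 0.1904] rot [ 3.141 -0.     1.567] w 0.0006 F [-0.5 -0.4 -0.4] ff 0.0 -> units [7.31 4.58 2.82] turn 0.39
```

Emit:
{"method": "servo_tool", "body": {
  "moves": [
    [2,4.58,0,0.4,0.3],
    [3,4.58,1,0.4,0.3],
    [4,4.58,2,0.4,0.3],
    [5,4.58,2.8,0.4,0.3],
    [6,4.58,2.8,0.4,0.3],
    [7,4.58,2.8,0.4,0.3],
    [7.3,4.58,2.8,0.4,0.3],
    [7.3,4.58,2.8,0.4,0.3],
    [7.3,4.58,2.8,0.4,0.3]
  ]
}}

```text
time: 4.5
tool_pos: [0.667, 0.1845, 0.1208]
ee_rot: [3.141, 0.001, 1.526]
wrist_force: [0.7, -0.4, 0.2]
width: 0.0572
finger_force: 0.0
```

```bash
python3 -c "
from h import *
snap('wrist','w1');go(.6675,.185,.12,1.526); 
print([np.round(proj('w1',p)) for p in ([.689,.225,.015],[.646,.155,.015],[.6612,.033,.009])])"
```

```text
t 4.55 at [0.6672 0.1836 0.1213] rot [3.140e+00 1.000e-03 1.525e+00] w 0.0611 F [0.1 0.2 0.1] ff 0.0 -> units [0.06 0.01 0.05] turn -0.01
[array([345., 151.]), array([305., 223.]), array([325., 323.])]
```

View pics/w1.png

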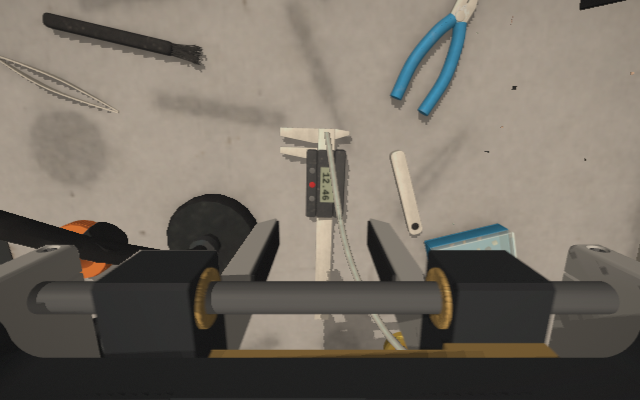

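```bash
python3 -c "
from h import *
for p in [(307,150),(347,150),(306,217),(345,217),(325,183)]: print(np.round(onz('w1',p,.015)*1000,1))
for p in [(317,240),(335,240),(317,300),(333,300)]: print(np.round(onz('w1',p,.009)*1000,1))
a=(np.array([307,150])-[190-190,0]); print(tri([('w1',(326.5,150)),('top0',tc((63,187)))]),tri([('w1',(325.5,217)),('top0',tc((141,192)))]))
"
```

```text
[652.4 227.9  15. ]
[690.7 226.2  15. ]
[647.6 160.9  15. ]
[686.9 159.1  15. ]
[668.3 195.   15. ]
[657.2 133.1   9. ]
[676.1 132.3   9. ]
[653.6  62.1   9. ]
[671.4  61.3   9. ]
(array([0.67085334, 0.22666971, 0.00823553]), np.float64(0.35372713614133844)) (array([0.66752522, 0.15727638, 0.00706201]), np.float64(0.3410451264211008))
```

```bash
python3 -c "
from h import *
go(.6688,.187,.0085,1.519)"
```

```text
t 4.55 at [0.6672 0.1836 0.1213] rot [3.140e+00 1.000e-03 1.525e+00] w 0.0611 F [0.1 0.2 0.1] ff 0.0 -> units [0.14 0.05 4.51] turn 0.05
```

Emit:
{"method": "servo_tool", "body": {
  "moves": [
    [0.14,0.05,1.2,0.05,0.3],
    [0.14,0.05,2.4,0.05,0.3],
    [0.14,0.05,3.3,0.05,0.3],
    [0.14,0.05,4.0,0.05,0.3],
    [0.14,0.05,4.3,0.05,0.3],
    [0.14,0.05,4.5,0.05,0.3],
    [0.14,0.05,4.5,0.05,0.3]
  ]
}}

```text
time: 5.13
tool_pos: [0.6684, 0.1868, 0.0081]
ee_rot: [-3.142, 0.0, 1.519]
wrist_force: [-0.8, 0.2, 0.1]
width: 0.0658
finger_force: 0.0
```

```bash
python3 -c "
from h import *
go(.6688,.187,.0085,1.519)"
```

```text
t 5.13 at [0.6684 0.1868 0.0081] rot [-3.142  0.     1.519] w 0.0658 F [-0.8  0.2  0.1] ff 0.0 -> units [ 0.01  0.02 -0.02] turn -0.0
```

Close, then lift.

Emit:
{"method": "servo_tool", "body": {
  "moves": [
    [0,0,0,0,0.5],
    [0,0,0,0,0.7],
    [0,0,0,0,0.9],
    [0,0,0,0,0.9],
    [0,0,0,0,0.9],
    [0,0,0,0,0.9],
    [0,0,0,0,0.9],
    [0,0,0,0,0.9]
  ]
}}

```text
time: 5.8
tool_pos: [0.6689, 0.1884, 0.0091]
ee_rot: [3.14, -0.001, 1.52]
wrist_force: [0.5, -0.5, 3.8]
width: 0.0376
finger_force: 30.0
```

Emit:
{"method": "servo_tool", "body": {
  "moves": [
    [0,0,-0.2,0,0.9],
    [0,0,-0.4,0,0.9],
    [0,0,-0.8,0,0.9],
    [0,0,-1.2,0,0.9],
    [0,0,-1.6,0,0.9],
    [0,0,-2,0,0.9],
    [0,0,-2,0,0.9]
  ]
}}

```text
time: 6.38
tool_pos: [0.6702, 0.1886, 0.0621]
ee_rot: [3.136, -0.002, 1.52]
wrist_force: [-0.0, 0.4, -1.6]
width: 0.0377
finger_force: 30.0
```

```bash
python3 -c "
from h import *
snap('wrist','w2');snap('scene','s2');t=cv2.imread('pics/s2.png');w=cv2.imread('pics/w2.png');cv2.imwrite('pics/c2.png',np.hstack([cv2.resize(w[100:300,220:420],(400,400)),cv2.resize(t[100:200,190:290],(400,400))]))
go(.6688,.187,.0585,1.519)"
```

```text
t 6.48 at [0.6689 0.1883 0.0593] rot [ 3.139e+00 -1.000e-03  1.520e+00] w 0.0374 F [-0.1 -1.3 -2.3] ff 30.0 -> units [-0.05  0.    0.03] turn 0.01
```

View pics/c2.png

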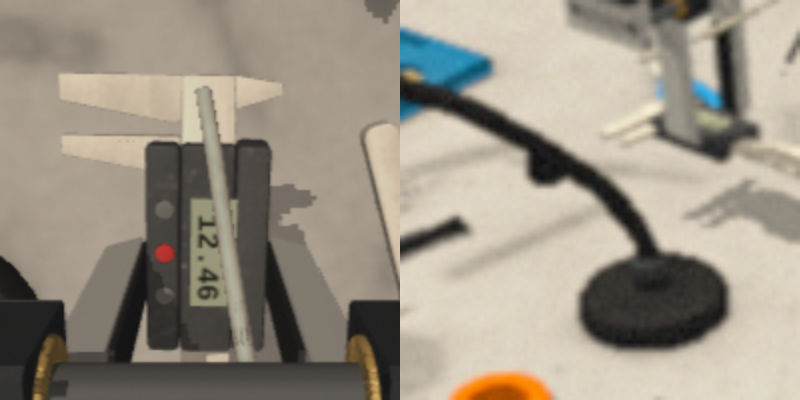

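```bash
python3 -c "
from h import *
for p in [(293,171),(355.5,171),(324,275),(310,172+0)]: print(np.round(onz('w2',p,.0655)*1000,1))
go(.5832,-.2432,.11,1.521)"
```

```text
[653.1 229.1  65.5]
[690.6 227.1  65.5]
[668.2 159.5  65.5]
[663.2 228.   65.5]
t 6.48 at [0.6689 0.1883 0.0593] rot [ 3.139e+00 -1.000e-03  1.520e+00] w 0.0374 F [-0.1 -1.3 -2.3] ff 30.0 -> units [-17.41  -2.54  -2.04] turn -0.01
```

Emit:
{"method": "servo_tool", "body": {
  "moves": [
    [-0.3,0,-0.6,0,0.9],
    [-0.9,0,-1.2,0,0.9],
    [-1.8,-0.2,-1.8,0,0.9],
    [-3,-0.4,-2,0,0.9],
    [-4.4,-0.6,-2,0,0.9],
    [-5.8,-0.8,-2,0,0.9],
    [-7.2,-1,-2,0,0.9],
    [-8.6,-1.2,-2,0,0.9],
    [-10,-1.4,-2,0,0.9],
    [-11.4,-1.7,-2,0,0.9]
  ]
}}

```text
time: 7.32
tool_pos: [0.6109, -0.0975, 0.1098]
ee_rot: [3.139, 0.001, 1.519]
wrist_force: [1.3, -0.4, -1.0]
width: 0.0372
finger_force: 30.0
```

Emit:
{"method": "servo_tool", "body": {
  "moves": [
    [-1.3,-0.2,0,0,0.9],
    [-2.5,-0.4,0,0,0.9],
    [-3.6,-0.5,0,0,0.9],
    [-4.6,-0.7,0,0,0.9],
    [-5.3,-0.8,0,0,0.9],
    [-5.8,-0.8,0,0,0.9],
    [-6,-0.85,0,0,0.9],
    [-6,-0.85,0,0,0.9],
    [-6,-0.85,0,0,0.9]
  ]
}}

```text
time: 8.07
tool_pos: [0.5826, -0.2427, 0.1084]
ee_rot: [3.141, -0.001, 1.52]
wrist_force: [0.8, -0.4, -0.6]
width: 0.0375
finger_force: 30.0
```

```bash
python3 -c "
from h import *
snap('wrist','w3')
c=[.5694,-.2883,0];P=-.05;Rm=R.from_euler('z',P).as_matrix()
for v in ([-49,120],[49,120],[-49,-120],[49,-120]): print(v,np.round(proj('w3',np.array(c)+Rm@np.array([v[0]/1e3,v[1]/1e3,.0135])),1))
go(.5832,-.2432,.11,1.521)"
```

```text
[-49, 120] [257.4 116.3]
[49, 120] [366.7 116.2]
[-49, -120] [269.1 344.6]
[49, -120] [359.2 344.6]
t 8.12 at [ 0.5828 -0.2422  0.1082] rot [ 3.141e+00 -1.000e-03  1.521e+00] w 0.0373 F [-0.5 -0.3 -1.6] ff 30.0 -> units [-0.04  0.02 -0.07] turn 0.0
```

View pics/w3.png

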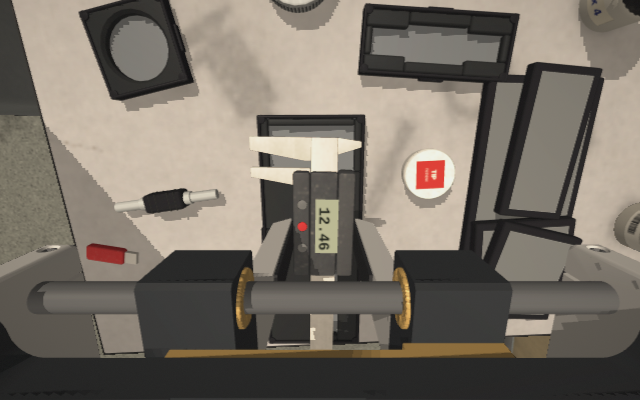

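```bash
python3 -c "
from h import *
c=np.array([.5694,-.2883,0]);Rm=R.from_euler('z',-.05).as_matrix()
for n,p,z in [('jawL',(250,137),.1087),('jawR',(361,141),.1087),('headTL',(293.5,171),.1147),('headTR',(355,171),.1147)]: 
    print(n,np.round(Rm.T@(onz('w3',p,z)-c)*1000,1))
go(.5832,-.2432,.0125+.02,1.521)"
```

```text
jawL [-33.6 105.7 108.7]
jawR [ 32.5 103.3 108.7]
headTL [ -7.6  86.2 114.7]
headTR [ 28.7  86.2 114.7]
t 8.12 at [ 0.5828 -0.2422  0.1082] rot [ 3.141e+00 -1.000e-03  1.521e+00] w 0.0373 F [-0.5 -0.3 -1.6] ff 30.0 -> units [-0.04  0.02  3.03] turn 0.0
```

Emit:
{"method": "servo_tool", "body": {
  "moves": [
    [-0.03,0.03,0.6,0,0.9],
    [-0.03,0.03,1.4,0,0.9],
    [-0.03,0.03,2.1,0,0.9],
    [-0.03,0.03,2.6,0,0.9],
    [-0.03,0.03,2.9,0,0.9],
    [-0.03,0.03,3.0,0,0.9],
    [-0.03,0.03,3.0,0,0.9]
  ]
}}

```text
time: 8.7
tool_pos: [0.5833, -0.2432, 0.0325]
ee_rot: [-3.141, -0.001, 1.521]
wrist_force: [-0.4, 1.0, -1.7]
width: 0.0375
finger_force: 30.0
```

```bash
python3 -c "
from h import *
go(.5832,-.2432,.0125,1.521)"
```

```text
t 8.7 at [ 0.5833 -0.2432  0.0325] rot [-3.141e+00 -1.000e-03  1.521e+00] w 0.0375 F [-0.4  1.  -1.7] ff 30.0 -> units [ 0.  -0.   0.8] turn -0.0
```

Emit:
{"method": "servo_tool", "body": {
  "moves": [
    [0,0,0.15,0,0.9],
    [0,0,0.3,0,0.9],
    [0,0,0.42,0,0.9],
    [0,0,0.52,0,0.9],
    [0,0,0.6,0,0.9],
    [0,0,0.65,0,0.9],
    [0,0,0.65,0,0.9]
  ]
}}

```text
time: 9.28
tool_pos: [0.583, -0.2437, 0.0163]
ee_rot: [-3.141, -0.0, 1.52]
wrist_force: [-0.9, -1.0, -1.4]
width: 0.0375
finger_force: 30.0
```

Emit:
{"method": "servo_tool", "body": {
  "moves": [
    [0,0,0.03,0,0.9],
    [0,0,0.06,0,0.9],
    [0,0,0.09,0,0.9],
    [0,0,0.12,0,0.9],
    [0,0,0.12,0,0.9]
  ]
}}

```text
time: 9.7
tool_pos: [0.5832, -0.2438, 0.0135]
ee_rot: [-3.141, -0.0, 1.52]
wrist_force: [-0.3, -0.1, -1.6]
width: 0.0375
finger_force: 30.0
```

Emit:
{"method": "servo_tool", "body": {
  "moves": [
    [0,0,0.02,0,0.9],
    [0,0,0.04,0,0.9],
    [0,0,0.04,0,0.9]
  ]
}}

```text
time: 9.95
tool_pos: [0.5834, -0.2438, 0.0131]
ee_rot: [3.141, 0.0, 1.52]
wrist_force: [-1.3, 1.0, 0.3]
width: 0.0374
finger_force: 30.0
```

Emit:
{"method": "servo_tool", "body": {
  "moves": [
    [0,0,0.02,0,0.9],
    [0,0,0.04,0,0.9],
    [0,0,0.04,0,0.9]
  ]
}}

```text
time: 10.2
tool_pos: [0.5834, -0.2439, 0.0131]
ee_rot: [3.141, 0.0, 1.52]
wrist_force: [-2.3, 1.7, 4.7]
width: 0.0374
finger_force: 30.0
```

Emit:
{"method": "servo_tool", "body": {
  "moves": [
    [0,0,-0.05,0,0.56],
    [0,0,-0.05,0,0.56],
    [0,0,-0.05,0,0.56],
    [0,0,-0.05,0,0.56]
  ]
}}

```text
time: 10.53
tool_pos: [0.5834, -0.2439, 0.0127]
ee_rot: [3.141, -0.0, 1.52]
wrist_force: [0.7, -0.0, 0.1]
width: 0.0412
finger_force: 0.0
```

Emit:
{"method": "servo_tool", "body": {
  "moves": [
    [0,0,-0.1,0,0.5],
    [0,0,-0.3,0,0.45],
    [0,0,-0.7,0,0.4],
    [0,0,-1.5,0,0.3],
    [0,0,-2.8,0,0.3],
    [0,0,-4,0,0.3],
    [0,0,-4.3,0,0.3]
  ]
}}

```text
time: 11.12
tool_pos: [0.5863, -0.2454, 0.1283]
ee_rot: [3.131, 0.005, 1.52]
wrist_force: [0.5, -0.6, 1.5]
width: 0.066
finger_force: 0.0
```

```bash
python3 -c "
from h import *
snap('wrist','w4');w=cv2.imread('pics/w4.png');cv2.imwrite('pics/c4.png',cv2.resize(w[90:290,230:390],None,fx=3,fy=3))
go(.5702,-.053,.08)"
```

```text
t 11.17 at [ 0.5863 -0.2453  0.1278] rot [3.131 0.005 1.52 ] w 0.0658 F [ 1.  -0.5  0.7] ff 0.0 -> units [ 7.66 -1.05  1.86] turn 0
```

View pics/c4.png

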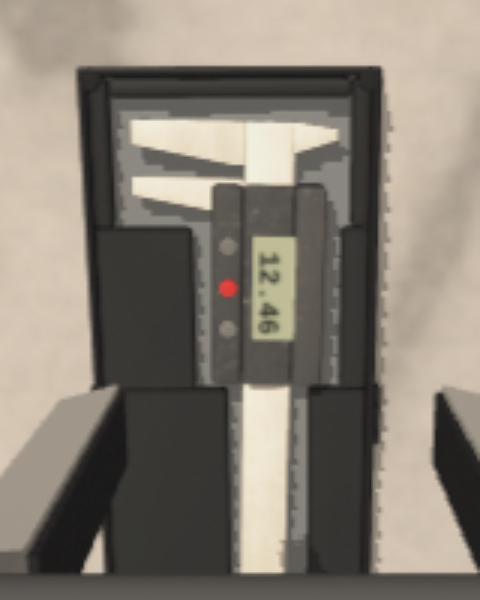

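```bash
python3 -c "
from h import *
go(.53,-.12,.14)
print(onz('top0',tc((372,304)),.018))"
```

```text
t 11.17 at [ 0.5863 -0.2453  0.1278] rot [3.131 0.005 1.52 ] w 0.0658 F [ 1.  -0.5  0.7] ff 0.0 -> units [ 4.89 -2.5  -0.54] turn 0
[ 0.56930801 -0.05279002  0.018     ]
```

Emit:
{"method": "servo_tool", "body": {
  "moves": [
    [1.2,-0.6,0,0,0],
    [2.6,-1.3,-0.3,0,0],
    [4,-2,-0.5,0,0],
    [4.9,-2.5,-0.5,0,0],
    [4.9,-2.5,-0.5,0,0],
    [4.9,-2.5,-0.5,0,0]
  ]
}}

```text
time: 11.67
tool_pos: [0.5263, -0.1172, 0.1323]
ee_rot: [-3.141, 0.0, 1.522]
wrist_force: [0.5, -0.3, 0.5]
width: 0.0937
finger_force: 0.0
```

```bash
python3 -c "
from h import *
snap('wrist','w5');g=cv2.medianBlur(cv2.imread('pics/w5.png',0),3)
def hc(P,r,z,pl=18):
    p=proj('w5',P); d=np.linalg.norm(np.array(P)-cam('w5')[2]); rp=295.5*r/d; print('pred',np.round(p,1),round(rp,1))
    c=cv2.HoughCircles(g,cv2.HOUGH_GRADIENT,1,8,param1=80,param2=pl,minRadius=int(rp*.88),maxRadius=int(rp*1.14))
    if c is not None:
        for q in c[0]:
            if np.hypot(*(q[:2]-p))<15: print('  ',q,np.round(onz('w5',q[:2],z)*1000,1))
hc([.5702,-.053,.018],.030,.018); hc([.5702,-.053,.018],.018,.018); hc([.4335,.0071,.012],.036,.012); hc([.4279,-.1066,.012],.027,.012)
cv2.imwrite('pics/c5.png',cv2.resize(cv2.imread('pics/w5.png')[0:280,130:510],None,fx=2,fy=2))
go(.5702,-.053,.08)"
```

```text
pred [366.5 124.7] 29.9
   [365.5 121.5  30.1] [569.3 -50.   18. ]
   [365.5 133.5  28.9] [569.1 -61.3  18. ]
pred [366.5 124.7] 17.9
   [365.5 122.5  19.4] [569.3 -50.9  18. ]
pred [219.8  66.6] 33.3
   [222.5  66.5  36.4] [436.    7.1  12. ]
   [215.5  55.5  36.4] [430.7  16.9  12. ]
   [223.5  58.5  30.8] [437.9  14.   12. ]
pred [228.8 184.8] 24.8
   [231.5 182.5  22.9] [ 431.  -104.4   12. ]
   [222.5 178.5  24. ] [422.2 -99.7  12. ]
t 11.72 at [ 0.5267 -0.1182  0.1323] rot [-3.141  0.     1.521] w 0.094 F [ 0.1 -0.6  0.1] ff 0.0 -> units [2.69 1.61 2.09] turn 0
```

View pics/c5.png

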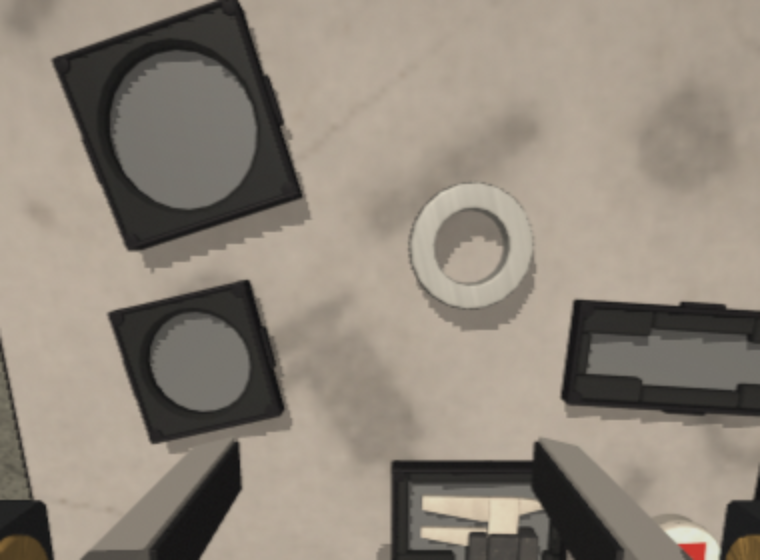

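```bash
python3 -c "
from h import *
for L in ([(54,60),(237,0),(300,197),(133,249)],[(109,313),(249,281),(284,414),(152,441)]):
    Q=[onz('w5',np.array(p)/2+[130,0],.0135) for p in L]; print(np.round(np.mean(Q,0)*1000,1),[round(np.linalg.norm(Q[i]-Q[i-1])*1000,1) for i in range(4)])
print(tri([('w5',(365.5,122.3)),('top0',tc((372,304))),('scene0',sc((327,208)))]))
go(.5695,-.0515,.0105)"
```

```text
[434.9   8.1  13.5] [np.float64(88.5), np.float64(88.6), np.float64(87.8), np.float64(86.3)]
[ 429.2 -103.5   13.5] [np.float64(69.4), np.float64(73.1), np.float64(70.2), np.float64(72.2)]
(array([ 0.57031475, -0.05229584,  0.01390833]), np.float64(1.7075836379173885))
t 11.72 at [ 0.5267 -0.1182  0.1323] rot [-3.141  0.     1.521] w 0.094 F [ 0.1 -0.6  0.1] ff 0.0 -> units [2.75 1.58 4.87] turn 0
```

Emit:
{"method": "servo_tool", "body": {
  "moves": [
    [1,0.6,0.3,0,0],
    [2,1.2,0.8,0,0],
    [2.75,1.58,1.6,0,0],
    [2.75,1.58,2.6,0,0],
    [2.75,1.58,3.6,0,0],
    [2.75,1.58,4.3,0,0],
    [2.75,1.58,4.7,0,0],
    [2.75,1.58,4.87,0,0],
    [2.75,1.58,4.87,0,0]
  ]
}}

```text
time: 12.47
tool_pos: [0.5696, -0.0524, 0.0099]
ee_rot: [-3.139, -0.0, 1.519]
wrist_force: [0.0, 0.5, 0.2]
width: 0.0937
finger_force: 0.0
```

Emit:
{"method": "servo_tool", "body": {
  "moves": [
    [0,0,0,0,0.2],
    [0,0,0,0,0.35],
    [0,0,0,0,0.6],
    [0,0,0,0,0.6],
    [0,0,0,0,0.6],
    [0,0,0,0,0.6],
    [0,0,0,0,0.6],
    [0,0,0,0,0.6]
  ]
}}

```text
time: 13.13
tool_pos: [0.5705, -0.0517, 0.012]
ee_rot: [3.14, 0.0, 1.52]
wrist_force: [0.4, -0.3, 3.0]
width: 0.0592
finger_force: 30.0
```

Emit:
{"method": "servo_tool", "body": {
  "moves": [
    [0,0,-0.2,0,0.6],
    [0,0,-0.4,0,0.6],
    [0,0,-0.8,0,0.6],
    [0,0,-1.4,0,0.6],
    [0,0,-1.8,0,0.6],
    [0,0,-2,0,0.6],
    [0,0,-2,0,0.6]
  ]
}}

```text
time: 13.72
tool_pos: [0.5712, -0.0519, 0.0634]
ee_rot: [3.138, 0.0, 1.52]
wrist_force: [0.1, -0.6, -2.1]
width: 0.059
finger_force: 30.0
```

```bash
python3 -c "
from h import *
go(.434,.008,.06)"
```

```text
t 13.72 at [ 0.5712 -0.0519  0.0634] rot [3.138 0.    1.52 ] w 0.059 F [ 0.1 -0.6 -2.1] ff 30.0 -> units [ 2.12 -5.6   0.11] turn 0
```

Emit:
{"method": "servo_tool", "body": {
  "moves": [
    [0.2,-0.5,0,0,0.6],
    [0.6,-1.5,0,0,0.6],
    [1,-2.7,0,0,0.6],
    [1.5,-3.9,0,0,0.6],
    [1.9,-4.9,0,0,0.6],
    [2.1,-5.4,0.1,0,0.6],
    [2.1,-5.6,0.1,0,0.6],
    [2.1,-5.6,0.1,0,0.6],
    [2.1,-5.6,0.1,0,0.6]
  ]
}}

```text
time: 14.47
tool_pos: [0.4334, 0.0075, 0.0589]
ee_rot: [3.14, 0.0, 1.52]
wrist_force: [-0.2, -0.1, -2.2]
width: 0.0593
finger_force: 30.0
```

```bash
python3 -c "
from h import *
go(.434,.008,.025)
snap('wrist','w6');g=cv2.medianBlur(cv2.imread('pics/w6.png',0),3)
P=[.434,.008,.066]; p=proj('w6',P); d=np.linalg.norm(np.array(P)-cam('w6')[2]); rp=295.5*.03/d; print(p,rp)
c=cv2.HoughCircles(g,cv2.HOUGH_GRADIENT,1,8,param1=80,param2=14,minRadius=int(rp*.9),maxRadius=int(rp*1.1))
if c is not None: print([(q,np.round(onz('w6',q[:2],.066),4)) for q in c[0] if np.hypot(*(q[:2]-p))<15])"
```

```text
t 14.47 at [0.4334 0.0075 0.0589] rot [3.14 0.   1.52] w 0.0593 F [-0.2 -0.1 -2.2] ff 30.0 -> units [0.02 0.02 1.35] turn 0
[325.71301222 234.45864058] 48.000437077348195
[(array([323.5, 229.5,  46.9], dtype=float32), array([0.4328, 0.0113, 0.066 ])), (array([321.5, 237.5,  50.3], dtype=float32), array([0.4313, 0.0061, 0.066 ]))]
```

Emit:
{"method": "servo_tool", "body": {
  "moves": [
    [0,0,0.3,0,0.6],
    [0,0,0.7,0,0.6],
    [0,0,1.0,0,0.6],
    [0,0,1.2,0,0.6],
    [0,0,1.35,0,0.6],
    [0,0,1.35,0,0.6],
    [0,0,1.35,0,0.6]
  ]
}}

```text
time: 15.1
tool_pos: [0.4326, 0.0079, 0.0246]
ee_rot: [-3.141, -0.0, 1.52]
wrist_force: [-0.5, -0.6, -0.9]
width: 0.0593
finger_force: 30.0
```

Emit:
{"method": "servo_tool", "body": {
  "moves": [
    [0,0,0.08,0,0.6],
    [0,0,0.16,0,0.6],
    [0,0,0.22,0,0.6],
    [0,0,0.26,0,0.6],
    [0,0,0.28,0,0.6],
    [0,0,0.28,0,0.6]
  ]
}}

```text
time: 15.6
tool_pos: [0.4327, 0.0079, 0.0179]
ee_rot: [-3.142, -0.0, 1.52]
wrist_force: [-0.7, -0.2, -2.1]
width: 0.0591
finger_force: 30.0
```

Emit:
{"method": "servo_tool", "body": {
  "moves": [
    [0,0,0.02,0,0.6],
    [0,0,0.04,0,0.6],
    [0,0,0.04,0,0.6]
  ]
}}

```text
time: 15.85
tool_pos: [0.4328, 0.0078, 0.0169]
ee_rot: [3.142, -0.0, 1.52]
wrist_force: [0.9, 0.1, -2.0]
width: 0.0595
finger_force: 30.0
```

Emit:
{"method": "servo_tool", "body": {
  "moves": [
    [0,0,0.03,0,0.6],
    [0,0,0.05,0,0.6],
    [0,0,0.05,0,0.6]
  ]
}}

```text
time: 16.1
tool_pos: [0.4329, 0.0078, 0.016]
ee_rot: [3.141, -0.0, 1.52]
wrist_force: [0.1, 0.4, -0.7]
width: 0.0594
finger_force: 30.0
```

Emit:
{"method": "servo_tool", "body": {
  "moves": [
    [0,0,0.02,0,0.6],
    [0,0,0.04,0,0.6],
    [0,0,0.04,0,0.6]
  ]
}}

```text
time: 16.35
tool_pos: [0.4329, 0.0078, 0.0159]
ee_rot: [3.141, 0.0, 1.52]
wrist_force: [-4.5, 0.3, 6.2]
width: 0.059
finger_force: 30.0
```

Emit:
{"method": "servo_tool", "body": {
  "moves": [
    [0,0,-0.04,0,0.3],
    [0,0,-0.04,0,0.28],
    [0,0,-0.04,0,0.25],
    [0,0,-0.1,0,0.2],
    [0,0,-0.4,0,0.1],
    [0,0,-1,0,0],
    [0,0,-2,0,0],
    [0,0,-3.2,0,0],
    [0,0,-4,0,0],
    [0,0,-4,0,0]
  ]
}}

```text
time: 17.18
tool_pos: [0.4363, 0.0075, 0.1205]
ee_rot: [3.131, 0.001, 1.52]
wrist_force: [1.0, -0.2, 0.4]
width: 0.0942
finger_force: 0.0
```

```bash
python3 -c "
from h import *
snap('wrist','w7')
snap('top','top7')
go(.44,-.30,.15)"
```

```text
t 17.28 at [0.4334 0.0078 0.1156] rot [3.139 0.    1.52 ] w 0.0941 F [-0.5 -0.5 -0.5] ff 0.0 -> units [-12.28   0.89  -1.37] turn 0
```

Emit:
{"method": "servo_tool", "body": {
  "moves": [
    [-1,0,-0.8,0,0],
    [-2.4,0.1,-1,0,0],
    [-4,0.2,-1,0,0],
    [-5.6,0.4,-1,0,0],
    [-7.2,0.5,-1,0,0],
    [-8.8,0.6,-1,0,0],
    [-10.4,0.8,-1,0,0],
    [-12,0.9,-1,0,0],
    [-13.6,1,-1,0,0],
    [-15,1.1,-1,0,0]
  ]
}}

```text
time: 18.12
tool_pos: [0.4399, -0.3698, 0.1369]
ee_rot: [-3.138, -0.003, 1.519]
wrist_force: [-0.7, 0.5, 1.0]
width: 0.094
finger_force: 0.0
```

Emit:
{"method": "servo_tool", "body": {
  "moves": [
    [-1.2,0.1,0,0,0],
    [-1.9,0.1,0,0,0],
    [-1.9,0.1,0,0,0],
    [-1.9,0.1,0,0,0]
  ]
}}

```text
time: 18.45
tool_pos: [0.4404, -0.4152, 0.1369]
ee_rot: [-3.138, -0.004, 1.519]
wrist_force: [-0.6, 0.7, -0.0]
width: 0.0939
finger_force: 0.0
```

```bash
python3 -c "
from h import *
snap('wrist','w8')
print([np.round(proj('w8',p)) for p in ([.431,-.358,.018],[.4305,-.2417,.018],[.429,-.1045,.0135])])
w=cv2.imread('pics/w8.png'); t=cv2.imread('pics/top7.png')
cv2.imwrite('pics/c8.png',np.hstack([cv2.resize(w[0:250,190:440],(500,500)),cv2.resize(cv2.imread('pics/w7.png')[140:260,260:390],(300,277)).__class__ and np.vstack([cv2.resize(cv2.imread('pics/w7.png')[110:290,230:410],(250,250)),cv2.resize(t[200:280,260:340],(250,250))])]))
go(.431,-.358,.0105)"
```

```text
[array([312., 135.]), array([304.,   4.]), array([ 291., -185.])]
t 18.5 at [ 0.4408 -0.4144  0.1376] rot [-3.139 -0.004  1.52 ] w 0.0939 F [-0.6 -0.1  0.1] ff 0.0 -> units [ 2.22 -0.49  5.09] turn 0
```

View pics/c8.png

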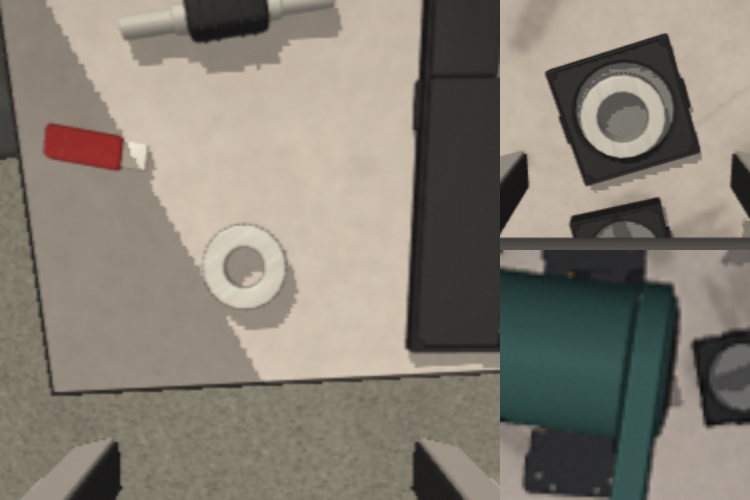

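```bash
python3 -c "
from h import *
print(onz('w7',(317.8,194.2),.022), onz('w8',(312.5,133),.018))
go(.431,-.3575,.0105)"
```

```text
[0.43120001 0.00873722 0.022     ] [ 0.43149388 -0.35592954  0.018     ]
t 18.5 at [ 0.4408 -0.4144  0.1376] rot [-3.139 -0.004  1.52 ] w 0.0939 F [-0.6 -0.1  0.1] ff 0.0 -> units [ 2.24 -0.49  5.09] turn 0
```

Emit:
{"method": "servo_tool", "body": {
  "moves": [
    [1,-0.2,0.4,0,0.2],
    [1.8,-0.4,1.2,0,0.2],
    [2.22,-0.49,2.4,0,0.2],
    [2.22,-0.49,3.5,0,0.2],
    [2.22,-0.49,4.3,0,0.2],
    [2.22,-0.49,4.8,0,0.2],
    [2.22,-0.49,5.05,0,0.2],
    [2.22,-0.49,5.05,0,0.2],
    [2.22,-0.49,5.05,0,0.2]
  ]
}}

```text
time: 19.25
tool_pos: [0.4325, -0.3596, 0.0143]
ee_rot: [3.141, 0.001, 1.521]
wrist_force: [0.2, -0.7, 0.3]
width: 0.075
finger_force: 0.0
```

Emit:
{"method": "servo_tool", "body": {
  "moves": [
    [0,0,0,0,0.4],
    [0,0,0,0,0.6],
    [0,0,0,0,0.8],
    [0,0,0,0,0.8],
    [0,0,0,0,0.8],
    [0,0,0,0,0.8],
    [0,0,0,0,0.8],
    [0,0,0,0,0.8]
  ]
}}

```text
time: 19.92
tool_pos: [0.432, -0.3598, 0.0138]
ee_rot: [3.141, 0.0, 1.52]
wrist_force: [-1.3, -0.3, 2.7]
width: 0.0405
finger_force: 30.0
```

Emit:
{"method": "servo_tool", "body": {
  "moves": [
    [0,0,0,0,0.4],
    [0,0,0,0,0.4],
    [0,0,0,0,0.4],
    [0.08,0,0.06,0,0.4],
    [0.1,0,0.13,0,0.4],
    [0.1,0,0.13,0,0.4],
    [0.1,0,0.13,0,0.8],
    [0.1,0,0.13,0,0.8],
    [0.1,0,0.13,0,0.8],
    [0.1,0,0.13,0,0.8]
  ]
}}

```text
time: 20.75
tool_pos: [0.4322, -0.3571, 0.0102]
ee_rot: [3.141, -0.0, 1.52]
wrist_force: [1.1, -1.4, -0.1]
width: 0.0413
finger_force: 30.0
```

Emit:
{"method": "servo_tool", "body": {
  "moves": [
    [0,0,0,0,0.8],
    [0,0,0,0,0.8],
    [0,0,0,0,0.8]
  ]
}}

```text
time: 21.0
tool_pos: [0.4322, -0.3571, 0.0102]
ee_rot: [3.141, -0.0, 1.52]
wrist_force: [1.0, -0.3, -0.7]
width: 0.0412
finger_force: 30.0
```

Emit:
{"method": "servo_tool", "body": {
  "moves": [
    [0,0,-0.2,0,0.8],
    [0,0,-0.4,0,0.8],
    [0,0,-0.8,0,0.8],
    [0,0,-1.4,0,0.8],
    [0,0,-1.8,0,0.8],
    [0,0,-2,0,0.8],
    [0,0,-2,0,0.8]
  ]
}}

```text
time: 21.58
tool_pos: [0.4331, -0.3581, 0.0626]
ee_rot: [3.138, 0.003, 1.52]
wrist_force: [-0.3, -0.0, -1.4]
width: 0.0407
finger_force: 30.0
```

```bash
python3 -c "
from h import *
go(.429,-.1045,.06)"
```

```text
t 21.58 at [ 0.4331 -0.3581  0.0626] rot [3.138e+00 3.000e-03 1.520e+00] w 0.0407 F [-0.3 -0.  -1.4] ff 30.0 -> units [10.12 -0.68  0.07] turn 0
```

Emit:
{"method": "servo_tool", "body": {
  "moves": [
    [0.4,0,0,0,0.8],
    [1.3,-0.1,0,0,0.8],
    [2.6,-0.2,0,0,0.8],
    [4,-0.3,0,0,0.8],
    [5.4,-0.4,0,0,0.8],
    [6.8,-0.5,0,0,0.8],
    [8.1,-0.6,0,0,0.8],
    [9.2,-0.65,0,0,0.8],
    [9.8,-0.68,0,0,0.8],
    [10.1,-0.68,0,0,0.8]
  ]
}}

```text
time: 22.42
tool_pos: [0.4266, -0.101, 0.0592]
ee_rot: [-3.14, -0.002, 1.523]
wrist_force: [-0.7, 0.3, -1.1]
width: 0.041
finger_force: 30.0
```

Emit:
{"method": "servo_tool", "body": {
  "moves": [
    [0,0,0,0,0.8],
    [0,0,0,0,0.8],
    [0,0,0,0,0.8]
  ]
}}

```text
time: 22.67
tool_pos: [0.4278, -0.1048, 0.06]
ee_rot: [-3.141, 0.0, 1.519]
wrist_force: [0.7, 0.1, -1.5]
width: 0.0412
finger_force: 30.0
```

```bash
python3 -c "
from h import *
go(.429,-.1045,.022)
snap('wrist','w9');g=cv2.medianBlur(cv2.imread('pics/w9.png',0),3)
P=[.429,-.1045,.068]; p=proj('w9',P); d=np.linalg.norm(np.array(P)-cam('w9')[2]); rp=295.5*.021/d; print(p,rp)
c=cv2.HoughCircles(g,cv2.HOUGH_GRADIENT,1,8,param1=80,param2=14,minRadius=int(rp*.9),maxRadius=int(rp*1.1))
if c is not None: print([(q,np.round(onz('w9',q[:2],.068),4)) for q in c[0] if np.hypot(*(q[:2]-p))<15])
cv2.imwrite('pics/c9.png',cv2.resize(cv2.imread('pics/w9.png')[130:330,220:420],None,fx=3,fy=3))"
```

```text
t 22.67 at [ 0.4278 -0.1048  0.06  ] rot [-3.141  0.     1.519] w 0.0412 F [ 0.7  0.1 -1.5] ff 30.0 -> units [0.01 0.05 1.52] turn 0
[326.71024182 235.22541206] 33.73454796300441
[(array([322.5, 229.5,  34.2], dtype=float32), array([ 0.4266, -0.1006,  0.068 ]))]
```

Emit:
{"method": "servo_tool", "body": {
  "moves": [
    [-0.04,0.04,0.3,0,0.8],
    [-0.04,0.04,0.7,0,0.8],
    [-0.04,0.04,1.1,0,0.8],
    [-0.04,0.04,1.35,0,0.8],
    [-0.04,0.04,1.5,0,0.8],
    [-0.04,0.04,1.58,0,0.8],
    [-0.04,0.04,1.64,0,0.8],
    [-0.04,0.04,1.68,0,0.8],
    [-0.04,0.04,1.7,0,0.8],
    [-0.04,0.04,1.7,0,0.8]
  ]
}}

```text
time: 23.55
tool_pos: [0.4291, -0.1051, 0.018]
ee_rot: [3.141, 0.0, 1.52]
wrist_force: [-0.1, -0.5, -1.3]
width: 0.0412
finger_force: 30.0
```

Emit:
{"method": "servo_tool", "body": {
  "moves": [
    [0,0,0.03,0,0.8],
    [0,0,0.05,0,0.8],
    [0,0,0.05,0,0.8]
  ]
}}

```text
time: 23.8
tool_pos: [0.4289, -0.1051, 0.0166]
ee_rot: [3.141, -0.0, 1.52]
wrist_force: [0.9, 0.2, -0.5]
width: 0.0413
finger_force: 30.0
```

Emit:
{"method": "servo_tool", "body": {
  "moves": [
    [0,0,0.03,0,0.8],
    [0,0,0.05,0,0.8],
    [0,0,0.05,0,0.8]
  ]
}}

```text
time: 24.05
tool_pos: [0.4288, -0.1051, 0.0151]
ee_rot: [-3.141, -0.0, 1.52]
wrist_force: [0.4, -0.6, -1.1]
width: 0.0411
finger_force: 30.0
```

Emit:
{"method": "servo_tool", "body": {
  "moves": [
    [0,0,0.02,0,0.8],
    [0,0,0.03,0,0.8],
    [0,0,0.03,0,0.8]
  ]
}}

```text
time: 24.3
tool_pos: [0.4288, -0.1051, 0.0144]
ee_rot: [-3.141, -0.0, 1.52]
wrist_force: [-1.0, -0.2, -1.6]
width: 0.0415
finger_force: 30.0
```

Emit:
{"method": "servo_tool", "body": {
  "moves": [
    [0,0,0.02,0,0.8],
    [0,0,0.03,0,0.8],
    [0,0,0.03,0,0.8]
  ]
}}

```text
time: 24.55
tool_pos: [0.4289, -0.1051, 0.0141]
ee_rot: [3.141, -0.0, 1.52]
wrist_force: [-0.9, 0.1, 1.8]
width: 0.0414
finger_force: 30.0
```

Emit:
{"method": "servo_tool", "body": {
  "moves": [
    [0,0,-0.03,0,0.48],
    [0,0,-0.03,0,0.48],
    [0,0,-0.03,0,0.48],
    [0,0,-0.1,0,0.45],
    [0,0,-0.5,0,0.4],
    [0,0,-1.2,0,0.3],
    [0,0,-2.4,0,0.3],
    [0,0,-3.6,0,0.3],
    [0,0,-4,0,0.3]
  ]
}}

```text
time: 25.3
tool_pos: [0.4315, -0.1061, 0.1192]
ee_rot: [3.133, 0.003, 1.52]
wrist_force: [0.7, -1.1, -0.5]
width: 0.0657
finger_force: 0.0
```

```bash
python3 -c "
from h import *
snap('wrist','w10')
go(.39,-.243,.12,.1)"
```

```text
t 25.35 at [ 0.432  -0.1063  0.1196] rot [3.132e+00 3.000e-03 1.520e+00] w 0.0658 F [1.1 0.1 1.3] ff 0.0 -> units [-5.55 -1.4  -0.01] turn 13.56
```

Emit:
{"method": "servo_tool", "body": {
  "moves": [
    [-1,-0.4,0,1.1,0.4],
    [-2,-0.8,0,2.2,0.4],
    [-3,-1.2,0,3.3,0.4],
    [-4,-1.6,0,4.4,0.4],
    [-5,-2,0,5.5,0.4],
    [-5.5,-2.4,0,6.6,0.4],
    [-5.5,-2.6,0,7.7,0.4],
    [-5.5,-2.6,0,8.8,0.4],
    [-5.5,-2.6,0,9.9,0.4],
    [-5.5,-2.6,0,11,0.4]
  ]
}}

```text
time: 26.18
tool_pos: [0.3562, -0.2388, 0.1123]
ee_rot: [-3.14, 0.001, 0.362]
wrist_force: [-0.4, 0.1, -0.2]
width: 0.0566
finger_force: 0.0
```

Emit:
{"method": "servo_tool", "body": {
  "moves": [
    [0,0,0,1.1,0.4],
    [0,0,0,2.2,0.4],
    [0,0,0,2.56,0.4],
    [0,0,0,2.56,0.4]
  ]
}}

```text
time: 26.52
tool_pos: [0.3564, -0.2386, 0.1124]
ee_rot: [-3.14, 0.002, 0.1]
wrist_force: [-0.1, 0.6, -0.6]
width: 0.0562
finger_force: 0.0
```

```bash
python3 -c "
from h import *
go(.43,-.242,.01,.1)
snap('wrist','w11')
print([np.round(proj('w11',p)) for p in ([.4305,-.2417,.018],[.4776,-.237,.009],[.3839,-.2465,.009],[.6865,-.1157,.0135])])
w=cv2.imread('pics/w11.png')
g=cv2.cvtColor(w,cv2.COLOR_BGR2GRAY); p=proj('w11',[.4305,-.2417,.018]).astype(int)
r=g[p[1]-45:p[1]+45,p[0]-30:p[0]+30]; m=(r<70).astype(np.uint8)
n,l,s,c=cv2.connectedComponentsWithStats(m); 
for i in range(1,n):
    if s[i,4]>150: pts=np.argwhere(l==i)[:,::-1].astype(np.float32); q=cv2.minAreaRect(pts); cc=np.array(q[0])+p-[30,45]; print(s[i],q, np.round(onz('w11',cc,.018),4))
cv2.imwrite('pics/c11.png',cv2.resize(w[p[1]-90:p[1]+90,p[0]-90:p[0]+90],None,fx=3,fy=3))"
```

```text
t 26.52 at [ 0.3564 -0.2386  0.1124] rot [-3.14e+00  2.00e-03  1.00e-01] w 0.0562 F [-0.1  0.6 -0.6] ff 0.0 -> units [2.92 0.43 4.09] turn -0.0
[array([334., 116.]), array([334.,  61.]), array([333., 166.]), array([ 193., -282.])]
[ 19  25  20  44 813] ((28.5, 46.5), (43.0, 19.0), 90.0) [ 0.4296 -0.2404  0.018 ]
```

Emit:
{"method": "servo_tool", "body": {
  "moves": [
    [1,0.2,0,0,0.4],
    [2,0.35,0.4,0,0.4],
    [2.93,0.39,1.2,0,0.4],
    [2.93,0.39,2.2,0,0.4],
    [2.93,0.39,3.1,0,0.4],
    [2.93,0.39,3.7,0,0.4],
    [2.93,0.39,4,0,0.4],
    [2.93,0.39,4.1,0,0.4],
    [2.93,0.39,4.1,0,0.4],
    [2.93,0.39,4.1,0,0.4]
  ]
}}

```text
time: 27.4
tool_pos: [0.4314, -0.242, 0.0122]
ee_rot: [3.141, -0.001, 0.1]
wrist_force: [0.8, -0.1, 0.7]
width: 0.0564
finger_force: 0.0
```

```bash
python3 -c "
from h import *
go(.43,-.241,.01,.1)"
```

```text
t 27.4 at [ 0.4314 -0.242   0.0122] rot [ 3.141e+00 -1.000e-03  1.000e-01] w 0.0564 F [ 0.8 -0.1  0.7] ff 0.0 -> units [-0.05 -0.05  0.09] turn 0.0
```

Emit:
{"method": "servo_tool", "body": {
  "moves": [
    [-0.05,-0.05,0.1,0,0.4],
    [-0.05,-0.05,0.1,0,0.6],
    [-0.05,-0.05,0.1,0,0.75],
    [-0.05,-0.05,0.1,0,1],
    [-0.05,-0.05,0.1,0,1],
    [-0.05,-0.05,0.1,0,1],
    [-0.05,-0.05,0.1,0,1],
    [-0.05,-0.05,0.1,0,1],
    [-0.05,-0.05,0.1,0,1]
  ]
}}

```text
time: 28.15
tool_pos: [0.4295, -0.2403, 0.0088]
ee_rot: [-3.141, -0.0, 0.1]
wrist_force: [-1.3, 0.0, 1.5]
width: 0.0175
finger_force: 30.0
```

Emit:
{"method": "servo_tool", "body": {
  "moves": [
    [0,0,-0.2,0,1],
    [0,0,-0.4,0,1],
    [0,0,-0.8,0,1],
    [0,0,-1.4,0,1],
    [0,0,-1.8,0,1],
    [0,0,-2,0,1],
    [0,0,-2,0,1]
  ]
}}

```text
time: 28.73
tool_pos: [0.4306, -0.2412, 0.0609]
ee_rot: [3.139, -0.003, 0.1]
wrist_force: [0.5, -0.6, -1.2]
width: 0.0173
finger_force: 30.0
```

```bash
python3 -c "
from h import *
snap('wrist','w12')
w=cv2.imread('pics/w12.png'); cv2.imwrite('pics/c12.png',w[100:300,220:420])
go(.6865,-.1157,.07,-.098)"
```

```text
t 28.78 at [ 0.43   -0.2407  0.0597] rot [ 3.14e+00 -2.00e-03  1.00e-01] w 0.0176 F [-0.2 -0.9 -1.4] ff 30.0 -> units [10.71 -3.95 -0.4 ] turn 1.89
```

```bash
python3 -c "
from h import *
Q=[onz('w3',p,.0135) for p in [(364,5),(518,13),(508,76),(359,71)]]; print(np.round(Q,4),np.mean(Q,0))
Q=[onz('w5',np.array(p)/2+[130,0],.0135) for p in [(576,300),(565,402)]]; print(np.round(Q,4),np.mean(Q,0))
g=cv2.imread('pics/w12.png',0); P=[.4295,-.2403,.0695]; p=proj('w12',P).astype(int); print(p)
r=g[max(p[1]-60,0):p[1]+60,p[0]-40:p[0]+40]; m=(r<60).astype(np.uint8); n,l,s,c=cv2.connectedComponentsWithStats(m); print(s[1:][s[1:,4]>200]+[p[0]-40,max(p[1]-60,0),0,0,0])"
```

```text
[[ 0.6236 -0.082   0.0135]
 [ 0.7512 -0.0945  0.0135]
 [ 0.7476 -0.1434  0.0135]
 [ 0.6183 -0.1327  0.0135]] [ 0.68518003 -0.11316806  0.0135    ]
[[ 0.6219 -0.0802  0.0135]
 [ 0.6176 -0.1328  0.0135]] [ 0.61978485 -0.10649543  0.0135    ]
[320 236]
[[ 286  201   74   89 2817]]
```

Emit:
{"method": "servo_tool", "body": {
  "moves": [
    [0.4,-0.1,-0.2,0.1,1],
    [1.2,-0.4,-0.4,0.3,1],
    [2.3,-0.8,-0.4,0.6,1],
    [3.6,-1.3,-0.4,0.9,1],
    [4.9,-1.8,-0.4,1.2,1],
    [6.2,-2.3,-0.4,1.5,1],
    [7.5,-2.8,-0.4,1.8,1],
    [8.7,-3.3,-0.4,1.87,1],
    [9.6,-3.6,-0.4,1.87,1],
    [10.2,-3.8,-0.4,1.87,1]
  ]
}}

```text
time: 29.62
tool_pos: [0.675, -0.1183, 0.0668]
ee_rot: [-3.141, 0.002, -0.094]
wrist_force: [0.2, -0.9, -1.0]
width: 0.0176
finger_force: 30.0
```

```bash
python3 -c "
from h import *
go(.6855,-.1147,.065,-.095)"
```

```text
t 29.62 at [ 0.675  -0.1183  0.0668] rot [-3.141e+00  2.000e-03 -9.400e-02] w 0.0176 F [ 0.2 -0.9 -1. ] ff 30.0 -> units [ 0.4  -0.18  0.07] turn 0.01
```

Emit:
{"method": "servo_tool", "body": {
  "moves": [
    [0.2,-0.1,0,0,1],
    [0.4,-0.18,0,0,1],
    [0.4,-0.18,0,0,1],
    [0.4,-0.18,0,0,1],
    [0.4,-0.18,0,0,1]
  ]
}}

```text
time: 30.03
tool_pos: [0.6832, -0.1176, 0.0687]
ee_rot: [3.141, 0.001, -0.097]
wrist_force: [-0.4, 0.5, -1.1]
width: 0.0178
finger_force: 30.0
```

```bash
python3 -c "
from h import *
go(.6855,-.1147,.0225,-.095)
snap('wrist','w13'); snap('top','top13')
w=cv2.imread('pics/w13.png'); cv2.imwrite('pics/c13.png',cv2.resize(w[60:300,200:440],None,fx=2.4,fy=2.4))
print([np.round(((proj('w13',[.6855,-.1147,.0135]+R.from_euler('z',-.095).apply([a,b,0]))-[200,60])*2.4)) for a,b in [(.065,.027),(.065,-.027),(.049+.008,0)]])"
```

```text
t 30.03 at [ 0.6832 -0.1176  0.0687] rot [ 3.141e+00  1.000e-03 -9.700e-02] w 0.0178 F [-0.4  0.5 -1.1] ff 30.0 -> units [ 0.08 -0.12  1.85] turn -0.02
[array([198., 152.]), array([366., 152.]), array([282., 177.])]
```

View pics/c13.png

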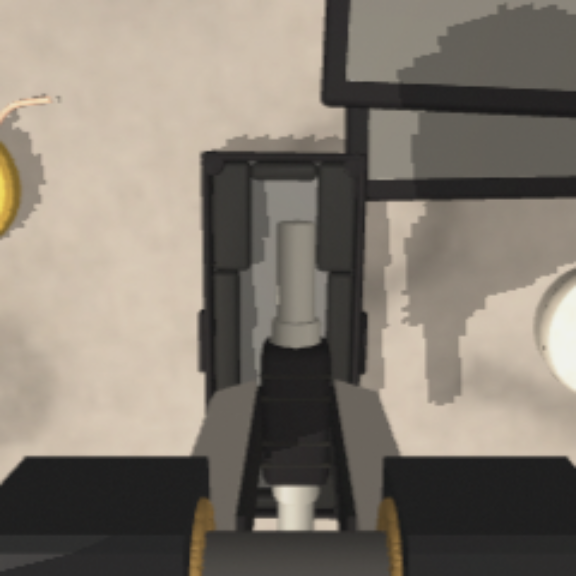

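Emit:
{"method": "servo_tool", "body": {
  "moves": [
    [0.08,-0.12,0.3,0,1],
    [0.08,-0.12,0.7,0,1],
    [0.08,-0.12,1.1,0,1],
    [0.08,-0.12,1.4,0,1],
    [0.08,-0.12,1.6,0,1],
    [0.08,-0.12,1.6,0,1],
    [0.08,-0.12,1.6,0,1]
  ]
}}

```text
time: 30.72
tool_pos: [0.6859, -0.1139, 0.0278]
ee_rot: [-3.141, 0.001, -0.096]
wrist_force: [0.4, -0.5, -1.0]
width: 0.0176
finger_force: 30.0
```

```bash
python3 -c "
from h import *
go(.6855,-.1148,.0145,-.095)"
```

```text
t 30.72 at [ 0.6859 -0.1139  0.0278] rot [-3.141e+00  1.000e-03 -9.600e-02] w 0.0176 F [ 0.4 -0.5 -1. ] ff 30.0 -> units [-0.01  0.04  0.53] turn -0.01
```

Emit:
{"method": "servo_tool", "body": {
  "moves": [
    [0,0.04,0.1,0,1],
    [0,0.04,0.2,0,1],
    [0,0.04,0.3,0,1],
    [0,0.04,0.38,0,1],
    [0,0.04,0.45,0,1],
    [0,0.04,0.5,0,1],
    [0,0.04,0.5,0,1],
    [0,0.04,0.5,0,1]
  ]
}}

```text
time: 31.38
tool_pos: [0.6862, -0.115, 0.0161]
ee_rot: [-3.141, 0.0, -0.096]
wrist_force: [-0.5, 0.2, -0.7]
width: 0.0173
finger_force: 30.0
```

Emit:
{"method": "servo_tool", "body": {
  "moves": [
    [0,0,0.02,0,1],
    [0,0,0.04,0,1],
    [0,0,0.04,0,1]
  ]
}}

```text
time: 31.63
tool_pos: [0.6863, -0.115, 0.0152]
ee_rot: [-3.142, -0.0, -0.096]
wrist_force: [0.5, -0.1, -0.8]
width: 0.0176
finger_force: 30.0
```

Emit:
{"method": "servo_tool", "body": {
  "moves": [
    [0,0,0.02,0,1],
    [0,0,0.03,0,1],
    [0,0,0.03,0,1]
  ]
}}

```text
time: 31.88
tool_pos: [0.6862, -0.115, 0.0144]
ee_rot: [-3.141, 0.0, -0.096]
wrist_force: [0.5, 0.3, -1.7]
width: 0.0174
finger_force: 30.0
```

Emit:
{"method": "servo_tool", "body": {
  "moves": [
    [0,0,0.02,0,1],
    [0,0,0.04,0,1],
    [0,0,0.04,0,1]
  ]
}}

```text
time: 32.13
tool_pos: [0.6862, -0.115, 0.0133]
ee_rot: [-3.141, 0.0, -0.096]
wrist_force: [0.1, -0.4, -0.8]
width: 0.0176
finger_force: 30.0
```

Emit:
{"method": "servo_tool", "body": {
  "moves": [
    [0,0,0.02,0,1],
    [0,0,0.03,0,1],
    [0,0,0.03,0,1]
  ]
}}

```text
time: 32.38
tool_pos: [0.6863, -0.115, 0.0128]
ee_rot: [-3.142, -0.0, -0.096]
wrist_force: [-0.5, 0.1, -0.0]
width: 0.0175
finger_force: 30.0
```

Emit:
{"method": "servo_tool", "body": {
  "moves": [
    [0,0,0.02,0,1],
    [0,0,0.02,0,1]
  ]
}}

```text
time: 32.55
tool_pos: [0.6863, -0.115, 0.0129]
ee_rot: [-3.142, -0.0, -0.096]
wrist_force: [-1.4, -0.9, 1.8]
width: 0.0174
finger_force: 30.0
```

Emit:
{"method": "servo_tool", "body": {
  "moves": [
    [0,0,-0.02,0,0.76],
    [0,0,-0.02,0,0.76],
    [0,0,-0.02,0,0.76],
    [0,0,-0.1,0,0.74],
    [0,0,-0.4,0,0.7],
    [0,0,-0.9,0,0.5],
    [0,0,-2,0,0.4],
    [-1,0,-3.2,0,0.4],
    [-2.5,0,-4.2,0,0.4],
    [-4,0,-4.5,0,0.4]
  ]
}}

```text
time: 33.38
tool_pos: [0.5892, -0.1062, 0.1307]
ee_rot: [3.14, -0.01, -0.095]
wrist_force: [-0.5, 0.6, 1.5]
width: 0.0553
finger_force: 0.0
```

Emit:
{"method": "servo_tool", "body": {
  "moves": [
    [-1.5,0,-0.5,0,0.4],
    [-3,0,-1,0,0.4],
    [-4.5,0,-1.5,0,0.4],
    [-6,0,-2,0,0.4],
    [-7.5,0,-2.5,0,0.4],
    [-8.4,0,-3,0,0.4],
    [-8.8,0,-3,0,0.4],
    [-8.8,0,-3,0,0.4],
    [-8.8,0,-3,0,0.4]
  ]
}}

```text
time: 34.13
tool_pos: [0.3683, -0.0847, 0.2002]
ee_rot: [3.141, -0.002, -0.096]
wrist_force: [0.2, 0.6, -0.8]
width: 0.0567
finger_force: 0.0
```

```bash
python3 -c "
from h import *
snap('top','top14'); snap('scene','s14')
t=cv2.imread('pics/top14.png'); s=cv2.imread('pics/s14.png'); w=cv2.imread('pics/w10.png')
cv2.imwrite('pics/c14.png',np.vstack([np.hstack([cv2.resize(t[100:280,260:460],(400,360)),cv2.resize(s[150:290,270:470],(400,280)) if 0 else cv2.resize(s[130:310,270:470],(400,360))]),cv2.resize(w[120:280,160:480],(800,230))]))
go(.4,-.1,.2)"
```

```text
t 34.23 at [ 0.3684 -0.0845  0.199 ] rot [-3.141e+00  1.000e-03 -9.500e-02] w 0.0562 F [-1.5 -0.1  0.3] ff 0.0 -> units [ 1.32  0.5  -0.04] turn 0
```

View pics/c14.png

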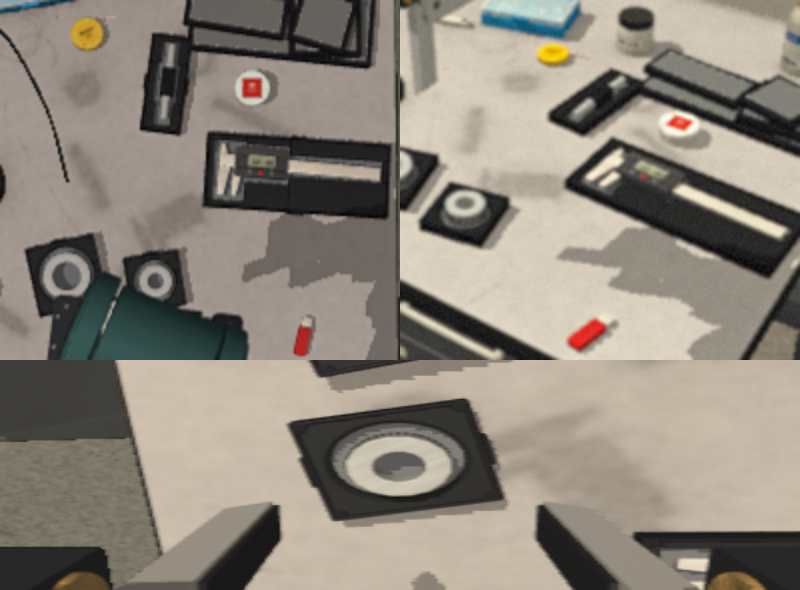

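All four gauges are in their cases: caliper at (270,165), rod at (168,80), large ring at (67,273) and small ring at (155,280) in the top view. The gripper is clear of everything, so I'm handing the job in.

```bash
python3 -c "
from bench import robot
print(robot.close_job())"
```

```text
the job is handed in; nothing more can be done
None
```

The caliper, both setting rings and the length standard are each lying flat in the matching case, set down gently in the order you listed, and the job was handed in at about 34 s with the gripper clear of everything.

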